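# Rock-test the glass seat of a blasting-cabinet lid and seat the proud rivet

### The job

One of the two rivets in the long rails of this blasting-cabinet lid stands proud and would crack the new glass. Lay the straightedge gently along a rail, centred over its rivet, and press its left end and then its right end down to feel whether it rocks; if it does not, try the other rail. Where it rocks, press that rivet fully home, then press the straightedge's left end and then its right end again to prove that it lies flat on that rail, and leave it lying there without having pressed hard enough to mark the seat or disturbed anything else.

Things in the scene. Friction and masses are not known exactly. Their poses are not given: they have to be found in the camera images.
- lid_frame: Fixed grey painted rectangular window frame, seat face up, on rubber feet; 206 mm across (x), 320 mm long (y). Origin under its centre, 34 mm below the face; the frame's height varies by 4 mm. Long rails 36 mm wide, 320 mm long, flat face, centre lines 170 mm apart; the short rails at its left and right ends are 5 mm lower. z up, y left along the rails.
- rail_near (a point): Middle of the seat face (top) of the long rail nearer the robot, right over that rail's rivet: a grey nylon push rivet with a flat head 17 mm across in a round recess of 19 mm. Home, its head lies 0.5 mm under the face. z up, y along the rail to the left, x across it, away from the robot.
- rail_far (a point): The same point on the long rail farther from the robot, same axes, with the same kind of rivet.
- loose_rivet (a joint): How far (m) the proud rivet stands up from home: 0 = home on its stop; 0.0035 to 0.005 at the start. It may be in either rail (this number does not tell which); the other is home. Friction holds it: about 15 N straight down, on its head or through the straightedge above it, slides it; less leaves it where it is.
- straightedge_mid (a point): Centre (half-way up) of the straightedge: a loose aluminium box-section bar, 240 mm long (x), 20 mm wide (y), 30 mm high (z), 0.2 to 0.33 kg, black end caps. It starts on the bench left or right of the lid frame, standing on the 20 mm face that is laid on the rail. x along the bar; either way round will do.
- straightedge_end_a (a point): Centre of the straightedge's +x end face, 120 mm from its middle, half-way up. Over the proud rivet the bar tips like a see-saw with hardly any resistance: one end pressed onto the rail lifts the other end 6 to 10 mm. On a sound rail neither end moves.
- straightedge_end_b (a point): Centre of the straightedge's -x end face, 120 mm from its middle, half-way up. A light fingertip press of 4 to 10 N near an end is enough; bar and seat are hard, so come down slowly and stop by force (the last few mm at 5 mm/s).
- screwdriver: Bystander: a screwdriver 200 mm long lying on the bench on the other side of the lid frame from the straightedge.
- media_jar: Bystander: white jar of blasting grit, 72 mm across, 130 mm high, origin at the centre of its underside.
- glass_edge (a point): Bystander: middle of the near long edge of the new glass pane (150 x 260 x 5 mm) that lies flat beyond the lid frame.
There are look-alikes about, which are no part of the job. Leave any blue or green look-alike of the part that bears straightedge_mid alone.

How it is judged:
By the outcome, as a careful person would: the job done as asked, in the order asked, and still so for the second after the job is handed in, with the robot touching nothing.
It also fails if it takes over 72 s, if anything falls off the work surface, if the arm or the gripper's body presses on something with over 40 N, if the wrist force passes 120 N, or if a joint passes its speed limit or range.

### The arm

A 6-joint arm with a two-finger parallel gripper is mounted at the origin on the work surface. World frame = base frame: x ahead of the robot, y to its left, z up, the work surface at z = 0. Lengths are in m, angles in degrees, forces in N, time in s.
With the tool pointing down it reaches from about 0.25 to 0.725 m from the base axis. Payload 9.7 kg.
Tool frame: the origin (TCP) lies on the centre line of the jaws, within the pads' length; the fingertips stand 19 mm ahead of it and the grasp point (between the pads) is the TCP (bot.tcp_to_tips is the z of the fingertips in the tool frame, in m); z points along the fingers, y is the line along which they close (so a half turn about z gives the same grasp; the last joint's range is limited). The gripper opens to 85 mm and grips with 20 to 120 N. Pads are 22 mm wide; open, the fingers measure 114 mm over their backs; the gripper's body (76 mm by 85 mm) begins 54 mm behind the grasp point. The pads swing forward as they close: fully open they stand 13 mm farther back than shut.
Start: joints at [-71.104, 4.979, 10.078, 95.1, 0, 90], TCP at [0.178, -0.52, 0.25] pointing down, gripper open.
Joint ranges: [-179.16, 179.16], [-48.56, 103.87], [-65.8, 70.77], [-126.05, 130.52], [-82.76, 87.17], [-180, 180]. Speed limits (degrees/s): [127.2, 127.2, 147.25, 180, 180, 180].

### API

Orientations are given as [roll, pitch, yaw] about the fixed x, y, z axes, in that order (R = Rz(yaw) Ry(pitch) Rx(roll)).
In Python, from workcell import bot gives the robot as it stands. The module is installed in compiled form; this text tells all that it offers.
- The arm moves only by the tool play_rows, never from a script. Its argument "increments" is a list of rows, each an object with "slide": the shift along the tool's x, y, z in mm, a list of three; "angular": the turn, a rotation vector about the tool's x, y, z in degrees, a list of three; "claw": the opening, from -1 (shut) to 1 (fully open). In form: [{"slide": [x, y, z], "angular": [rx, ry, rz], "claw": claw}, ...]. A call has 1 to 8 rows; each row shifts and turns the commanded pose from where the row before left it, along the tool's axes as they then stand; what a row does not reach is not made up. A row lasts 1/10 s, in which the tool goes at most 50 mm and 8.59 degrees, less where a joint would pass 70% of its speed; a pose out of reach is approached as far as the arm can. A call is refused whole if a number of a shift passes 50 or a number of a turn 8.59, either way. A call with a gripper value outside its range is refused whole. The fingers move at their own pace and stop on an object; "squeeze" is the grip in N (left out, the last holds). Time passes only in rows, so rows that do not move let the fingers close. It gives the time, the measured TCP pose, the force, the opening and the grip force at its end, in the units of the state.
- bot.get_obs(): the state, without advancing time (a new reading comes with each control period).
- bot.camera(name): name is "scene" or "side" or "wrist"; returns the picture (480x640x3 uint8, red, green, blue); there is no depth.
- bot.camera_info(name): a dict with "fovy" (degrees; the focal length in pixels is half the picture's height over the tangent of half this angle, whatever the lens; pixels are square), "cx", "cy" (the principal point, pixels), "R" (3x3) and "t" (3): a world point X has camera coordinates R X + t. Camera axes: x right, y down, z forward; pixel columns grow to the right and rows downward; lengths in m; the calibration is good to about 2 mm. A picture is of the moment at which its call begins: read the wrist's pose just before it. camera_info takes no time and is no camera call; for the wrist camera it gives the pose at the moment of the call.
- bot.job_done(): hands the job in; it is judged then, once.
The state is a dict: "time": time; "q": joint angles; "qd": joint speeds; "joint_efforts": joint torques, N m; "ee_pos": TCP position; "tcp_rot": TCP orientation; "wrist_force": force on the tool from outside, world axes, zero at the start; "torque": the same for the moment, N m; "opening": finger opening in m; "grasp_force": force on a finger pad.
Only numpy, scipy, OpenCV 4.12 (cv2) and the standard library are available. Lean on these libraries where they do the work, as an engineer would, in place of code of your own. Each camera call takes 0.05 s, during which the arm holds its last target. There are 200 camera calls.

## Working session

There is one attempt and no reset: what is moved stays moved. The work goes in short steps, Python scripts to look and compute and a tool call to move; the robot and the scene stay as the last step left them, time stands still between calls to the robot, and variables do not carry over. Pictures are saved under pics/ and viewed, at most 10 in all, crops included, and the job is handed in when it is done.

Besides the shell and the picture viewer there is one more tool, called after ">>>" by a JSON object that holds its "method" and its "body". play_rows: Moves the arm, as the interface text tells. Its arguments: {"type":"object","properties":{"increments":{"type":"array"},"squeeze":{"type":"number"}},"required":["increments"]}

```bash
mkdir -p pics; python3 - <<'E'
from workcell import bot
import cv2,numpy as np
for n in("scene","side"):
    im=bot.camera(n);cv2.imwrite(f"pics/{n}0.png",im[...,::-1])
    i=bot.camera_info(n);print(n,i["fovy"],i["cx"],i["cy"],(-i["R"].T@i["t"]).round(3),np.array(i["R"]).round(3).tolist())
o=bot.get_obs();print(o)
E
```

```text
scene 43.95540137967738 317.0200664814601 238.26514720800012 [1.409 0.56  0.909] [[-0.563, 0.827, -0.013], [0.504, 0.331, -0.798], [-0.655, -0.455, -0.603]]
side 43.687659889857095 316.0040939168882 241.7115285084729 [0.004 0.894 0.75 ] [[-0.898, -0.439, -0.025], [-0.219, 0.495, -0.841], [0.382, -0.75, -0.54]]
{'time': 0.1, 'q': array([-7.11042065e+01,  5.00699723e+00,  1.00405694e+01,  9.50998920e+01,
        1.87025352e-03,  9.00003505e+01]), 'qd': array([-0.0116296 , -0.0002363 ,  0.11884562,  0.08585253, -0.04171506,
        0.07777745]), 'joint_efforts': array([ 5.80669821e-04, -5.21557224e+01,  4.65655267e+01,  1.59022881e-02,
        3.79869687e-05,  1.61023110e-06]), 'ee_pos': array([ 0.17806699, -0.52018895,  0.24967719]), 'tcp_rot': array([-1.79933680e+02, -1.86984661e-03,  1.88954408e+01]), 'wrist_force': array([ 0.49898549,  0.8484532 , -0.98171118]), 'torque': array([ 0.00439659, -0.01485568, -0.0379783 ]), 'grasp_force': 0.0, 'opening': 0.08538165131236115}
```

View pics/scene0.png

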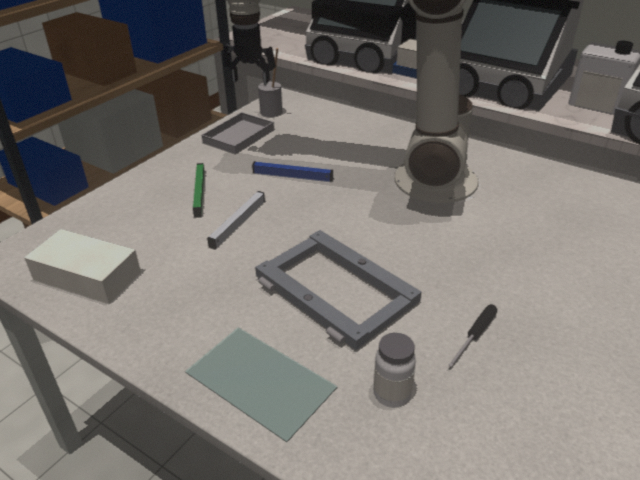

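View pics/side0.png

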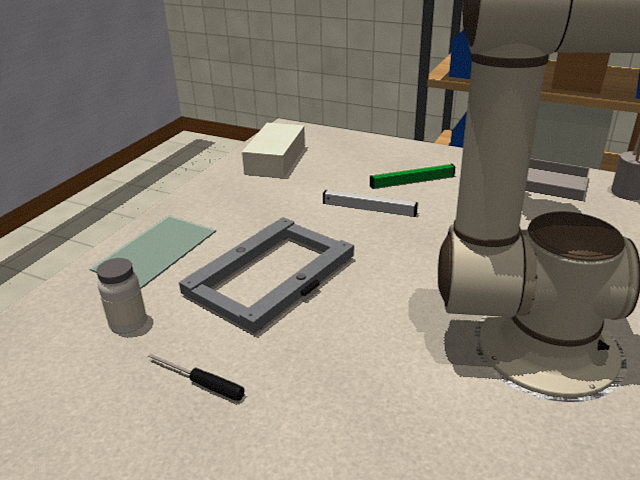

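The scene view shows the silver bar from about (263,195) to (213,242), the frame centred near (337,288), and rivets at about (362,262) near and (308,297) far. In the side view the bar runs (324,197)–(416,209), with rivets at (301,277) and (241,250).

```bash
cat > h.py <<'E'
import numpy as np,cv2
def ray(i,uv):
    f=240/np.tan(np.radians(i["fovy"])/2)
    d=np.array([(uv[0]-i["cx"])/f,(uv[1]-i["cy"])/f,1.])
    R=np.array(i["R"]);return -R.T@np.array(i["t"]),R.T@d
def plane(i,uv,z):
    c,d=ray(i,uv);return c+d*(z-c[2])/d[2]
def tri(a,b):
    A=np.zeros((3,3));y=np.zeros(3)
    for i,uv in(a,b):
        c,d=ray(i,uv);d/=np.linalg.norm(d);P=np.eye(3)-np.outer(d,d);A+=P;y+=P@c
    return np.linalg.solve(A,y)
def proj(i,X):
    f=240/np.tan(np.radians(i["fovy"])/2);p=np.array(i["R"])@X+np.array(i["t"]);return np.array([i["cx"],i["cy"]])+f*p[:2]/p[2]
E
python3 - <<'E'
from h import *
from workcell import bot
S=bot.camera_info("scene");D=bot.camera_info("side")
print("near",tri((S,(362,262)),(D,(301,277))).round(4),"far",tri((S,(308,297)),(D,(241,250))).round(4))
for n,roi in(("scene",(190,180,100,75)),("side",(310,180,120,45))):
    im=cv2.imread(f"pics/{n}0.png");x,y,w,h=roi;c=im[y:y+h,x:x+w]
    g=c.max(2);m=(g<55).astype(np.uint8)
    k,l,st,ce=cv2.connectedComponentsWithStats(m)
    print(n,[(st[j].tolist(),(ce[j]+[x,y]).round(1).tolist()) for j in range(1,k) if st[j,4]>12])
a=cv2.resize(cv2.imread("pics/scene0.png")[180:350,190:430],None,fx=3.3,fy=3.3,interpolation=2)
cv2.imwrite("pics/c1.png",a)
b=cv2.resize(cv2.imread("pics/side0.png")[180:335,170:430],None,fx=3,fy=3,interpolation=2)
cv2.imwrite("pics/c2.png",b)
E
```

```text
near [0.4774 0.0369 0.0362] far [6.429e-01 3.000e-04 3.520e-02]
scene [([4, 28, 7, 8, 53], [197.2, 211.4]), ([19, 59, 7, 9, 47], [211.7, 242.8])]
side [([60, 0, 5, 9, 41], [372.1, 183.6]), ([67, 2, 28, 5, 38], [390.9, 184.2]), ([13, 10, 3, 14, 25], [323.6, 197.2]), ([104, 23, 3, 14, 34], [415.1, 210.1])]
```

View pics/c1.png

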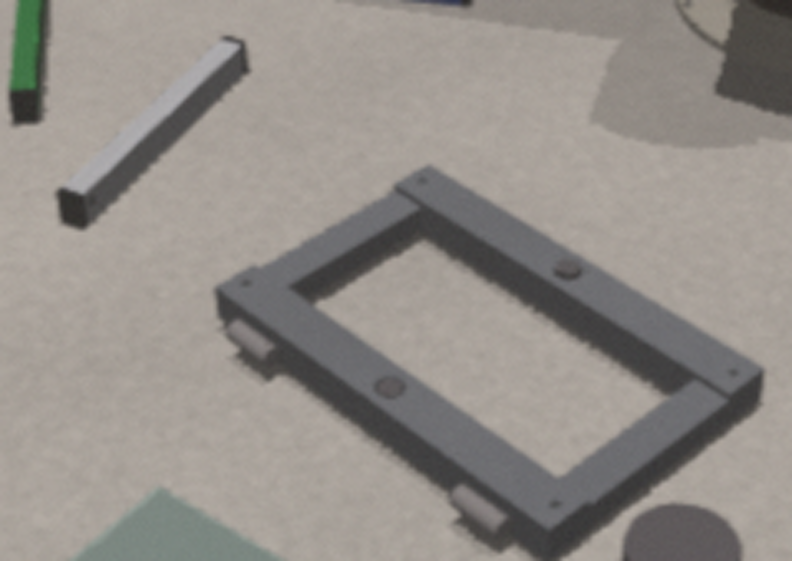

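View pics/c2.png

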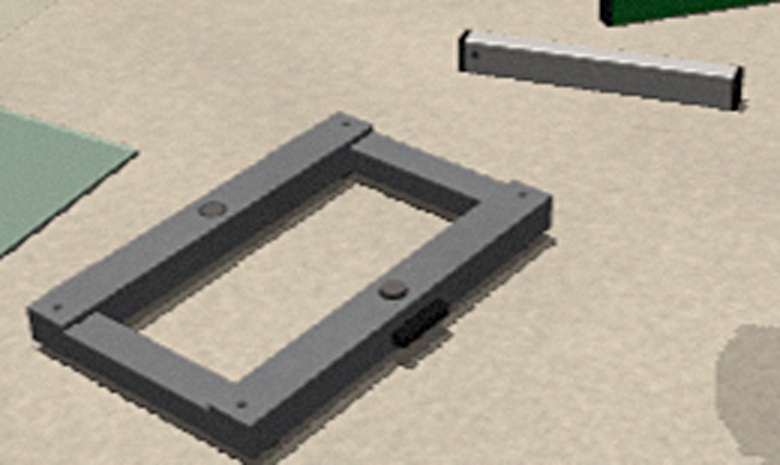

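The crops show the near rivet head standing visibly proud, while the far one looks flush. The rail end screws and bar cap corners are clear, so I'll triangulate those next.

```bash
python3 - <<'E'
from h import *
from workcell import bot
S=bot.camera_info("scene");D=bot.camera_info("side")
s=lambda x,y:(S,(190+(x+.5)/3.3-.5,180+(y+.5)/3.3-.5)); d=lambda x,y:(D,(170+(x+.5)/3-.5,180+(y+.5)/3-.5))
P={"nearR":(s(422,180),d(241,405)),"nearL":(s(733,372),d(521,195)),"nearR2":(s(422,180),d(521,195)),"nearL2":(s(733,372),d(241,405)),
"farR":(s(246,283),d(346,124)),"farL":(s(554,504),d(57,307)),
"nriv":(s(568,268),d(393,288)),"friv":(s(390,386),d(212,209)),
"barAtop":(s(90,196),d(462,36)),"barBtop":(s(244,44),d(740,74)),"barAbot":(s(86,226),d(463,70)),"barBbot":(s(247,70),d(737,108))}
for k,v in P.items():
    X=tri(*v);print(k,X.round(4),(proj(v[0][0],X)-v[0][1]).round(1),(proj(v[1][0],X)-v[1][1]).round(1))
E
```

```text
nearR [0.5457 0.0341 0.044 ] [27.5 40.3] [ 21.6 -48.8]
nearL [0.4263 0.0963 0.0646] [-16.  -43.4] [-33.7  44.3]
nearR2 [ 0.4472 -0.1073  0.0373] [-0.1 -0.2] [-0.1  0.2]
nearL2 [0.5092 0.1813 0.0372] [-0.2 -0.3] [-0.2  0.4]
farR [ 0.6124 -0.1438  0.0369] [-0.2 -0.6] [-0.3  0.5]
farL [0.6756 0.1448 0.0372] [-0.3 -0.4] [-0.3  0.4]
nriv [0.4779 0.0367 0.0395] [-0.2 -0.5] [-0.3  0.5]
friv [0.6439 0.0008 0.0371] [-0.2 -0.5] [-0.3  0.4]
barAtop [ 0.5923 -0.3085  0.0351] [-0.6 -1.6] [-0.7  1.5]
barBtop [ 0.3608 -0.3462  0.031 ] [-0.5 -1.4] [-0.7  1.5]
barAbot [ 0.5937 -0.315   0.0017] [-0.2 -0.5] [-0.2  0.5]
barBbot [ 0.36   -0.3451  0.0024] [-0.2 -0.6] [-0.3  0.6]
```

```bash
cat >> h.py <<'E'
import json
from scipy.spatial.transform import Rotation as Ro
def rows(p,yaw0,q,yaw,n,claw):
    """rows from pose p,yaw0 to q,yaw (tool down) in n steps, as text"""
    p,q=np.array(p,float),np.array(q,float);out=[];d=(q-p)/n*1e3;dy=(yaw-yaw0)/n
    for k in range(n):
        a=np.radians(yaw0+k*dy);c,s=np.cos(a),np.sin(a)
        v=[c*d[0]+s*d[1],s*d[0]-c*d[1],-d[2]]
        out.append({"slide":[round(float(x),1) for x in v],"angular":[0,0,round(-dy,2)],"claw":claw})
    for j in range(0,n,8):print(json.dumps(out[j:j+8]))
def go(q,yaw,n,claw):
    from workcell import bot
    o=bot.get_obs();print("at",o["ee_pos"].round(4),o["tcp_rot"].round(2),"F",o["wrist_force"].round(2),"t",o["time"]);rows(o["ee_pos"],o["tcp_rot"][2],q,yaw,n,claw)
E
python3 -c "
from h import *
go([.478,-.338,.16],8.8,10,1)"
```

```text
at [ 0.1781 -0.5202  0.2497] [-179.93   -0.     18.9 ] F [ 0.5   0.85 -0.98] t 0.1
[{"slide": [34.3, -7.5, 9.0], "angular": [0, 0, 1.01], "claw": 1}, {"slide": [34.1, -8.1, 9.0], "angular": [0, 0, 1.01], "claw": 1}, {"slide": [34.0, -8.7, 9.0], "angular": [0, 0, 1.01], "claw": 1}, {"slide": [33.8, -9.3, 9.0], "angular": [0, 0, 1.01], "claw": 1}, {"slide": [33.7, -9.9, 9.0], "angular": [0, 0, 1.01], "claw": 1}, {"slide": [33.5, -10.5, 9.0], "angular": [0, 0, 1.01], "claw": 1}, {"slide": [33.3, -11.1, 9.0], "angular": [0, 0, 1.01], "claw": 1}, {"slide": [33.1, -11.7, 9.0], "angular": [0, 0, 1.01], "claw": 1}]
[{"slide": [32.9, -12.3, 9.0], "angular": [0, 0, 1.01], "claw": 1}, {"slide": [32.7, -12.8, 9.0], "angular": [0, 0, 1.01], "claw": 1}]
```

>>> {"method": "play_rows", "body": {"increments": [{"slide": [34.3,-7.5,9],"angular": [0,0,1],"claw": 1},{"slide": [34,-8,9],"angular": [0,0,1],"claw": 1},{"slide": [34,-8.7,9],"angular": [0,0,1],"claw": 1},{"slide": [34,-9.3,9],"angular": [0,0,1],"claw": 1},{"slide": [33.7,-10,9],"angular": [0,0,1],"claw": 1},{"slide": [33.5,-10.5,9],"angular": [0,0,1],"claw": 1},{"slide": [33.3,-11,9],"angular": [0,0,1],"claw": 1},{"slide": [33,-11.7,9],"angular": [0,0,1],"claw": 1}]}}

```text
time: 0.9
ee_pos: [0.4191, -0.3736, 0.1776]
tcp_rot: [-180.0, 0.0, 10.9]
wrist_force: [-0.4, -0.6, 0.9]
opening: 0.0853
grasp_force: 0.0
```

>>> {"method": "play_rows", "body": {"increments": [{"slide": [33,-12.3,9],"angular": [0,0,1],"claw": 1},{"slide": [32.7,-13,9],"angular": [0,0,1],"claw": 1},{"slide": [0,0,0],"angular": [0,0,0],"claw": 1}]}}

```text
time: 1.2
ee_pos: [0.4803, -0.3354, 0.158]
tcp_rot: [-179.9, 0.1, 9.1]
wrist_force: [-1.2, -0.2, -0.1]
opening: 0.0854
grasp_force: 0.0
```

```bash
python3 - <<'E'
from workcell import bot
import cv2,numpy as np
o=bot.get_obs();print(o["ee_pos"].round(4),o["tcp_rot"].round(2),o["q"].round(1),o["time"])
im=bot.camera("wrist");cv2.imwrite("pics/w1.png",im[...,::-1])
i=bot.camera_info("wrist");print(i["fovy"],(-i["R"].T@i["t"]).round(3),np.array(i["R"]).round(3).tolist())
E
```

```text
[ 0.4803 -0.3354  0.158 ] [-1.7986e+02  8.0000e-02  9.0700e+00] [-34.9   9.2   4.5  85.5   0.  136. ] 1.2
68.06764948429276 [ 0.549 -0.325  0.282] [[0.158, -0.987, -0.002], [-0.947, -0.152, 0.281], [-0.278, -0.042, -0.96]]
```

View pics/w1.png

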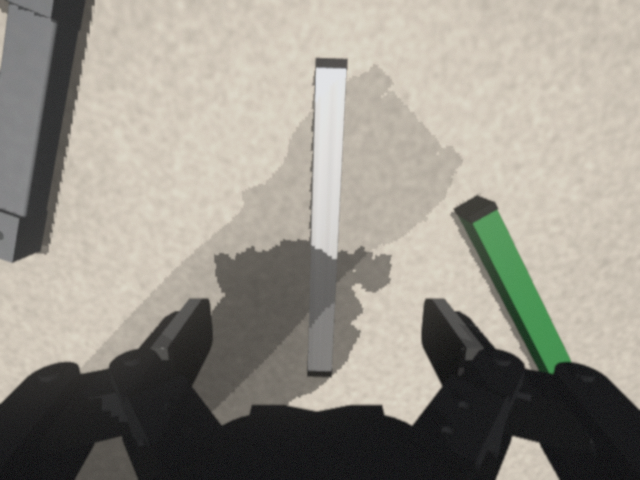

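The wrist view shows the bar top from (316–348,58) to (308–331,376), between the jaws, and the green look-alike to the right from (455,210) to (560,365).

```bash
python3 - <<'E'
from h import *
from workcell import bot
i=bot.camera_info("wrist")
c=[plane(i,u,.030) for u in((316,59),(348,59),(331,376),(308,376))]
for x in c:print(x.round(4))
A=(c[0]+c[1])/2;B=(c[2]+c[3])/2;v=A-B;m=(A+B)/2
print("mid",m.round(4),"len",np.linalg.norm(v).round(4),"yaw",np.degrees(np.arctan2(v[1],v[0])).round(2))
for u in((455,210),(545,365)):print("green",plane(i,u,.02).round(3))
go([*m[:2],.06],np.degrees(np.arctan2(v[1],v[0])),4,1)
E
```

```text
[ 0.5955 -0.3171  0.03  ]
[ 0.5987 -0.3374  0.03  ]
[ 0.361  -0.3672  0.03  ]
[ 0.358  -0.3483  0.03  ]
mid [ 0.4783 -0.3425  0.03  ] len 0.2396 yaw 7.3
green [ 0.512 -0.436  0.02 ]
green [ 0.394 -0.548  0.02 ]
at [ 0.479  -0.3364  0.1588] [-1.799e+02  1.000e-01  9.060e+00] F [-0.84  0.18 -0.78] t 1.25
[{"slide": [-0.4, 1.5, 24.7], "angular": [0, 0, 0.44], "claw": 1}, {"slide": [-0.4, 1.5, 24.7], "angular": [0, 0, 0.44], "claw": 1}, {"slide": [-0.4, 1.5, 24.7], "angular": [0, 0, 0.44], "claw": 1}, {"slide": [-0.4, 1.5, 24.7], "angular": [0, 0, 0.44], "claw": 1}]
```

>>> {"method": "play_rows", "body": {"increments": [{"slide": [-0.4,1.5,30],"angular": [0,0,0.44],"claw": 1},{"slide": [-0.4,1.5,30],"angular": [0,0,0.44],"claw": 1},{"slide": [-0.4,1.5,30],"angular": [0,0,0.44],"claw": 1},{"slide": [-0.4,1,24],"angular": [0,0,0.44],"claw": 1},{"slide": [0,0,14],"angular": [0,0,0],"claw": 1},{"slide": [0,0,4],"angular": [0,0,0],"claw": 1},{"slide": [0,0,0],"angular": [0,0,0],"claw": 0},{"slide": [0,0,0],"angular": [0,0,0],"claw": -1}], "squeeze": 40}}

```text
time: 2.05
ee_pos: [0.4779, -0.3441, 0.0298]
tcp_rot: [179.9, -0.1, 7.1]
wrist_force: [0.9, 0.1, 0.5]
opening: 0.0591
grasp_force: 0.0
```

>>> {"method": "play_rows", "body": {"increments": [{"slide": [0,0,0],"angular": [0,0,0],"claw": -1},{"slide": [0,0,0],"angular": [0,0,0],"claw": -1},{"slide": [0,0,0],"angular": [0,0,0],"claw": -1},{"slide": [0,0,0],"angular": [0,0,0],"claw": -1}]}}

```text
time: 2.45
ee_pos: [0.4777, -0.3438, 0.0292]
tcp_rot: [180.0, -0.1, 7.1]
wrist_force: [0.3, 1.8, 5.5]
opening: 0.019
grasp_force: 41.4
```

```bash
python3 - <<'E'
from h import *
go([.478,-.344,.13],7.1,4,-1)
rows([.478,-.344,.13],7.1,[.405,.053,.14],77.9,12,-1)
E
```

```text
at [ 0.4777 -0.3438  0.0292] [ 1.7996e+02 -6.0000e-02  7.1400e+00] F [0.32 1.77 5.55] t 2.45
[{"slide": [0.1, 0.1, -25.2], "angular": [0, 0, 0.01], "claw": -1}, {"slide": [0.1, 0.1, -25.2], "angular": [0, 0, 0.01], "claw": -1}, {"slide": [0.1, 0.1, -25.2], "angular": [0, 0, 0.01], "claw": -1}, {"slide": [0.1, 0.1, -25.2], "angular": [0, 0, 0.01], "claw": -1}]
[{"slide": [-1.9, -33.6, -0.8], "angular": [0, 0, -5.9], "claw": -1}, {"slide": [1.5, -33.6, -0.8], "angular": [0, 0, -5.9], "claw": -1}, {"slide": [5.0, -33.3, -0.8], "angular": [0, 0, -5.9], "claw": -1}, {"slide": [8.4, -32.6, -0.8], "angular": [0, 0, -5.9], "claw": -1}, {"slide": [11.7, -31.6, -0.8], "angular": [0, 0, -5.9], "claw": -1}, {"slide": [14.8, -30.2, -0.8], "angular": [0, 0, -5.9], "claw": -1}, {"slide": [17.9, -28.5, -0.8], "angular": [0, 0, -5.9], "claw": -1}, {"slide": [20.7, -26.5, -0.8], "angular": [0, 0, -5.9], "claw": -1}]
[{"slide": [23.3, -24.2, -0.8], "angular": [0, 0, -5.9], "claw": -1}, {"slide": [25.7, -21.7, -0.8], "angular": [0, 0, -5.9], "claw": -1}, {"slide": [27.8, -19.0, -0.8], "angular": [0, 0, -5.9], "claw": -1}, {"slide": [29.6, -16.0, -0.8], "angular": [0, 0, -5.9], "claw": -1}]
```

>>> {"method": "play_rows", "body": {"increments": [{"slide": [0,0,-12],"angular": [0,0,0],"claw": -1},{"slide": [0,0,-29],"angular": [0,0,0],"claw": -1},{"slide": [0,0,-30],"angular": [0,0,0],"claw": -1},{"slide": [0,0,-30],"angular": [0,0,0],"claw": -1}]}}

```text
time: 2.85
ee_pos: [0.477, -0.3434, 0.1307]
tcp_rot: [-180.0, 0.0, 7.1]
wrist_force: [0.1, 0.9, -3.1]
opening: 0.0188
grasp_force: 40.3
```

>>> {"method": "play_rows", "body": {"increments": [{"slide": [-1.9,-33.6,-0.8],"angular": [0,0,-5.9],"claw": -1},{"slide": [1.5,-33.6,-0.8],"angular": [0,0,-5.9],"claw": -1},{"slide": [5,-33.3,-0.8],"angular": [0,0,-5.9],"claw": -1},{"slide": [8.4,-32.6,-0.8],"angular": [0,0,-5.9],"claw": -1},{"slide": [11.7,-31.6,-0.8],"angular": [0,0,-5.9],"claw": -1},{"slide": [14.8,-30.2,-0.8],"angular": [0,0,-5.9],"claw": -1},{"slide": [17.9,-28.5,-0.8],"angular": [0,0,-5.9],"claw": -1},{"slide": [20.7,-26.5,-0.8],"angular": [0,0,-5.9],"claw": -1}]}}

```text
time: 3.65
ee_pos: [0.428, -0.0776, 0.1362]
tcp_rot: [180.0, -0.0, 54.6]
wrist_force: [1.3, -0.1, -3.0]
opening: 0.0191
grasp_force: 40.4
```

>>> {"method": "play_rows", "body": {"increments": [{"slide": [23.3,-24.2,-0.8],"angular": [0,0,-5.9],"claw": -1},{"slide": [25.7,-21.7,-0.8],"angular": [0,0,-5.9],"claw": -1},{"slide": [27.8,-19,-0.8],"angular": [0,0,-5.9],"claw": -1},{"slide": [29.6,-16,-0.8],"angular": [0,0,-5.9],"claw": -1},{"slide": [0,0,0],"angular": [0,0,0],"claw": -1},{"slide": [0,0,0],"angular": [0,0,0],"claw": -1}]}}

```text
time: 4.25
ee_pos: [0.4041, 0.054, 0.1393]
tcp_rot: [180.0, 0.0, 78.0]
wrist_force: [0.1, -0.3, -2.6]
opening: 0.0194
grasp_force: 40.5
```

```bash
python3 - <<'E'
from workcell import bot
import cv2,numpy as np,pickle
o=bot.get_obs();print(o["ee_pos"].round(4),o["tcp_rot"].round(2),o["q"].round(1),o["time"])
pickle.dump(bot.camera_info("wrist"),open("w2.pkl","wb"))
im=bot.camera("wrist");cv2.imwrite("pics/w2.png",im[...,::-1])
E
```

```text
[0.4041 0.054  0.1393] [1.7998e+02 1.0000e-02 7.8000e+01] [  7.6 -15.5 -21.2  84.3  -0.  109.6] 4.25
```

View pics/w2.png

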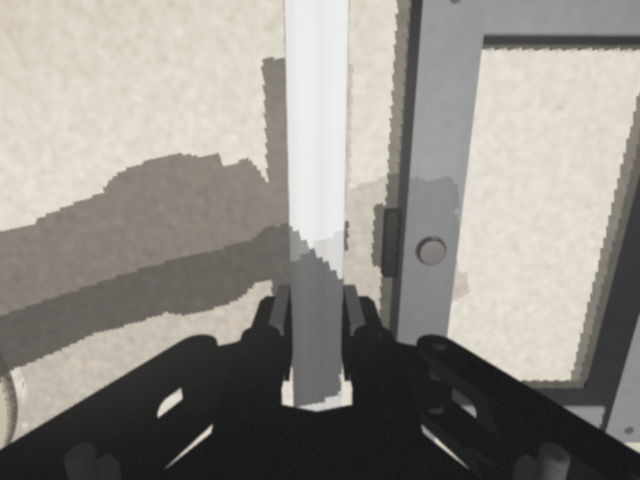

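The wrist view shows the held bar central, and the proud rivet at (432,251) on the near rail, with a visible side wall. The rail's face edges run about (421,0)–(399,335) and (481,60)–(449,335).

```bash
python3 - <<'E'
from h import *
import pickle
i=pickle.load(open("w2.pkl","rb"))
print("rivet",plane(i,(432,250),.040).round(4))
im=cv2.imread("pics/w2.png").astype(int)
# rail face edges: neutral grey face vs beige bench (r-b) and dark side wall
for y in(60,100,140,300,320):
    r=im[y];g=r.sum(1)/3;d=r[:,2]-r[:,0]
    dg=np.abs(np.convolve(g,[1,1,0,-1,-1],'same'))
    e=[x for x in range(385,500) if dg[x]>40 and dg[x]==dg[x-3:x+4].max()]
    print(y,e,[int(v) for v in g[e]], [plane(i,(x,y),.037)[:2].round(4).tolist() for x in e])
A,B=plane(i,(287,0),.125),plane(i,(348,0),.125);C,D=plane(i,(291,230),.125),plane(i,(343,250),.125)
for P in((A+B)/2,(C+D)/2):print(P.round(4))
E
```

```text
rivet [0.4781 0.0372 0.04  ]
60 [394, 406, 418, 480] [177, 105, 123, 186] [[0.4711, 0.1554], [0.4779, 0.1539], [0.4846, 0.1525], [0.5196, 0.1451]]
100 [392, 403, 415, 475] [170, 108, 129, 183] [[0.4667, 0.1343], [0.4731, 0.1329], [0.4801, 0.1314], [0.5149, 0.124]]
140 [390, 401, 412, 470] [159, 100, 129, 179] [[0.4621, 0.1119], [0.4687, 0.1105], [0.4753, 0.1091], [0.51, 0.1017]]
300 [390, 399, 451] [88, 83, 160] [[0.446, 0.0057], [0.4521, 0.0044], [0.4875, -0.0031]]
320 [389, 398, 449] [82, 91, 191] [[0.4429, -0.0095], [0.4492, -0.0109], [0.4845, -0.0184]]
[0.4281 0.1665 0.125 ]
[0.4105 0.084  0.125 ]
```

>>> {"method": "play_rows", "body": {"increments": [{"slide": [-0.3,17,6],"angular": [0,0,0],"claw": -1},{"slide": [-0.3,25,10],"angular": [0,0,0.1],"claw": -1},{"slide": [-0.3,22,12],"angular": [0,0,0.1],"claw": -1},{"slide": [-0.3,12,12],"angular": [0,0,0],"claw": -1},{"slide": [0,0,9],"angular": [0,0,0],"claw": -1},{"slide": [0,0,5],"angular": [0,0,0],"claw": -1},{"slide": [0,0,2],"angular": [0,0,0],"claw": -1},{"slide": [0,0,0.5],"angular": [0,0,0],"claw": -1}]}}

```text
time: 5.1
ee_pos: [0.4779, 0.0363, 0.0826]
tcp_rot: [180.0, -0.0, 77.7]
wrist_force: [0.7, 0.6, -2.5]
opening: 0.0193
grasp_force: 40.4
```

>>> {"method": "play_rows", "body": {"increments": [{"slide": [0,0,1.5],"angular": [0,0,0],"claw": -1},{"slide": [0,0,1.5],"angular": [0,0,0],"claw": -1},{"slide": [0,0,1.5],"angular": [0,0,0],"claw": -1},{"slide": [0,0,1],"angular": [0,0,0],"claw": -1},{"slide": [0,0,0.7],"angular": [0,0,0],"claw": -1},{"slide": [0,0,0],"angular": [0,0,0],"claw": -1}]}}

```text
time: 5.7
ee_pos: [0.4782, 0.0364, 0.0761]
tcp_rot: [-180.0, 0.0, 77.7]
wrist_force: [-0.3, 0.0, -1.8]
opening: 0.0192
grasp_force: 40.4
```

>>> {"method": "play_rows", "body": {"increments": [{"slide": [0,0,0.6],"angular": [0,0,0],"claw": -1},{"slide": [0,0,0.6],"angular": [0,0,0],"claw": -1},{"slide": [0,0,0.6],"angular": [0,0,0],"claw": -1},{"slide": [0,0,0.5],"angular": [0,0,0],"claw": -1},{"slide": [0,0,0.5],"angular": [0,0,0],"claw": -1},{"slide": [0,0,0.5],"angular": [0,0,0],"claw": -1},{"slide": [0,0,0.5],"angular": [0,0,0],"claw": -1}]}}

```text
time: 6.4
ee_pos: [0.4783, 0.0364, 0.0724]
tcp_rot: [-180.0, 0.0, 77.7]
wrist_force: [0.4, 0.0, -1.9]
opening: 0.0189
grasp_force: 40.4
```

>>> {"method": "play_rows", "body": {"increments": [{"slide": [0,0,0.4],"angular": [0,0,0],"claw": -1},{"slide": [0,0,0.4],"angular": [0,0,0],"claw": -1},{"slide": [0,0,0.4],"angular": [0,0,0],"claw": -1}]}}

```text
time: 6.7
ee_pos: [0.4783, 0.0364, 0.0712]
tcp_rot: [180.0, 0.0, 77.7]
wrist_force: [0.2, -0.2, -1.6]
opening: 0.0193
grasp_force: 40.4
```

>>> {"method": "play_rows", "body": {"increments": [{"slide": [0,0,0.4],"angular": [0,0,0],"claw": -1},{"slide": [0,0,0.4],"angular": [0,0,0],"claw": -1}]}}

```text
time: 6.9
ee_pos: [0.4783, 0.0364, 0.0704]
tcp_rot: [-180.0, -0.0, 77.7]
wrist_force: [0.5, -0.1, -2.6]
opening: 0.0193
grasp_force: 40.4
```

>>> {"method": "play_rows", "body": {"increments": [{"slide": [0,0,0.4],"angular": [0,0,0],"claw": -1},{"slide": [0,0,0.4],"angular": [0,0,0],"claw": -1}]}}

```text
time: 7.1
ee_pos: [0.4783, 0.0364, 0.0697]
tcp_rot: [180.0, -0.0, 77.7]
wrist_force: [-1.4, 0.0, 1.9]
opening: 0.019
grasp_force: 41.1
```

>>> {"method": "play_rows", "body": {"increments": [{"slide": [0,0,0],"angular": [0,0,0],"claw": -0.4},{"slide": [0,0,0],"angular": [0,0,0],"claw": -0.1},{"slide": [0,0,0],"angular": [0,0,0],"claw": 0},{"slide": [0,0,-6],"angular": [0,0,0],"claw": 0},{"slide": [0,0,-20],"angular": [0,0,0],"claw": 0},{"slide": [0,0,-25],"angular": [0,0,0],"claw": 0},{"slide": [50,0,0],"angular": [0,0,0],"claw": -1},{"slide": [50,0,0],"angular": [0,0,0],"claw": -1}]}}

```text
time: 7.9
ee_pos: [0.5006, 0.1346, 0.1225]
tcp_rot: [179.8, -0.1, 77.5]
wrist_force: [1.2, -1.2, -1.1]
opening: 0.0143
grasp_force: 0.0
```

```bash
python3 - <<'E'
from workcell import bot
import cv2
o=bot.get_obs();print(o["ee_pos"].round(4),o["wrist_force"].round(2),o["opening"],o["time"])
for n,(x,y,w,h) in(("scene",(250,200,180,140)),("side",(170,180,190,150))):
    im=bot.camera(n)[y:y+h,x:x+w];cv2.imwrite(f"pics/p_{n}.png",im[...,::-1])
a=[cv2.resize(cv2.imread(f"pics/p_{n}.png"),(400,300),interpolation=2) for n in("scene","side")]
cv2.imwrite("pics/p1.png",cv2.hconcat(a))
E
```

```text
[0.5006 0.1346 0.1225] [ 1.21 -1.23 -1.14] 0.014318288805572338 7.9
```

View pics/p1.png

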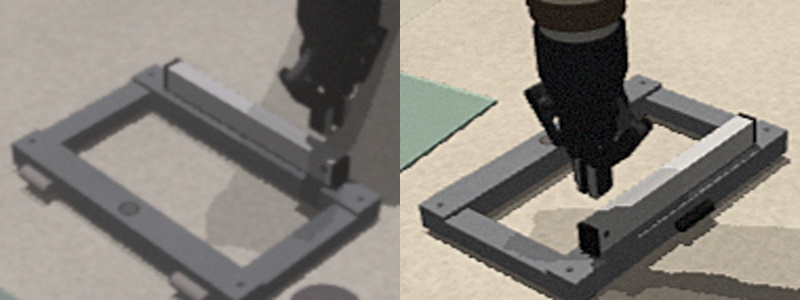

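The bar lies along the near rail on the rivet with its left end up, and the closed fingers are above the left end. Now the left press.

>>> {"method": "play_rows", "body": {"increments": [{"slide": [3,0,6],"angular": [0,0,0],"claw": -1},{"slide": [0,0,7],"angular": [0,0,0],"claw": -1},{"slide": [0,0,4],"angular": [0,0,0],"claw": -1},{"slide": [0,0,2],"angular": [0,0,0],"claw": -1},{"slide": [0,0,1],"angular": [0,0,0],"claw": -1},{"slide": [0,0,0.5],"angular": [0,0,0],"claw": -1},{"slide": [0,0,0.5],"angular": [0,0,0],"claw": -1},{"slide": [0,0,0.5],"angular": [0,0,0],"claw": -1}]}}

```text
time: 8.8
ee_pos: [0.5003, 0.137, 0.0993]
tcp_rot: [180.0, -0.0, 77.7]
wrist_force: [-0.3, -0.5, 0.1]
opening: 0.0001
grasp_force: 0.0
```

>>> {"method": "play_rows", "body": {"increments": [{"slide": [0,0,0.5],"angular": [0,0,0],"claw": -1},{"slide": [0,0,0.5],"angular": [0,0,0],"claw": -1},{"slide": [0,0,0.5],"angular": [0,0,0],"claw": -1},{"slide": [0,0,0.5],"angular": [0,0,0],"claw": -1},{"slide": [0,0,0.5],"angular": [0,0,0],"claw": -1},{"slide": [0,0,0.5],"angular": [0,0,0],"claw": -1},{"slide": [0,0,0.5],"angular": [0,0,0],"claw": -1},{"slide": [0,0,0.5],"angular": [0,0,0],"claw": -1}]}}

```text
time: 9.6
ee_pos: [0.5002, 0.137, 0.095]
tcp_rot: [-180.0, 0.0, 77.7]
wrist_force: [-0.2, 0.4, 1.0]
opening: -0.0001
grasp_force: 0.0
```

>>> {"method": "play_rows", "body": {"increments": [{"slide": [0,0,0.5],"angular": [0,0,0],"claw": -1},{"slide": [0,0,0.5],"angular": [0,0,0],"claw": -1},{"slide": [0,0,0.5],"angular": [0,0,0],"claw": -1},{"slide": [0,0,0.5],"angular": [0,0,0],"claw": -1}]}}

```text
time: 10.0
ee_pos: [0.5002, 0.137, 0.093]
tcp_rot: [-180.0, -0.0, 77.7]
wrist_force: [-0.3, -0.2, 0.3]
opening: 0.0001
grasp_force: 0.0
```

>>> {"method": "play_rows", "body": {"increments": [{"slide": [0,0,0.5],"angular": [0,0,0],"claw": -1},{"slide": [0,0,0.5],"angular": [0,0,0],"claw": -1},{"slide": [0,0,0.5],"angular": [0,0,0],"claw": -1},{"slide": [0,0,0.5],"angular": [0,0,0],"claw": -1},{"slide": [0,0,0.5],"angular": [0,0,0],"claw": -1},{"slide": [0,0,0.5],"angular": [0,0,0],"claw": -1},{"slide": [0,0,0.5],"angular": [0,0,0],"claw": -1},{"slide": [0,0,0.5],"angular": [0,0,0],"claw": -1}]}}

```text
time: 10.8
ee_pos: [0.5001, 0.1371, 0.089]
tcp_rot: [-180.0, -0.0, 77.7]
wrist_force: [1.6, -0.8, -0.0]
opening: 0.0001
grasp_force: 0.0
```

>>> {"method": "play_rows", "body": {"increments": [{"slide": [0,0,0.5],"angular": [0,0,0],"claw": -1},{"slide": [0,0,0.5],"angular": [0,0,0],"claw": -1}]}}

```text
time: 11.0
ee_pos: [0.5002, 0.137, 0.088]
tcp_rot: [-180.0, -0.0, 77.7]
wrist_force: [-0.4, -0.3, 0.2]
opening: -0.0003
grasp_force: 0.0
```

>>> {"method": "play_rows", "body": {"increments": [{"slide": [0,0,0.5],"angular": [0,0,0],"claw": -1},{"slide": [0,0,0.5],"angular": [0,0,0],"claw": -1}]}}

```text
time: 11.2
ee_pos: [0.5002, 0.137, 0.0871]
tcp_rot: [180.0, -0.0, 77.7]
wrist_force: [-0.5, -1.2, -0.5]
opening: 0.0002
grasp_force: 0.0
```

>>> {"method": "play_rows", "body": {"increments": [{"slide": [0,0,0.4],"angular": [0,0,0],"claw": -1},{"slide": [0,0,0.4],"angular": [0,0,0],"claw": -1}]}}

```text
time: 11.4
ee_pos: [0.5003, 0.1371, 0.0865]
tcp_rot: [180.0, -0.0, 77.7]
wrist_force: [-0.3, 0.1, 4.3]
opening: 0.0001
grasp_force: 1.8
```

>>> {"method": "play_rows", "body": {"increments": [{"slide": [0,0,0.15],"angular": [0,0,0],"claw": -1},{"slide": [0,0,0],"angular": [0,0,0],"claw": -1}]}}

```text
time: 11.6
ee_pos: [0.5003, 0.1371, 0.0864]
tcp_rot: [180.0, -0.0, 77.7]
wrist_force: [-0.4, -0.5, 3.8]
opening: -0.0001
grasp_force: 1.8
```

>>> {"method": "play_rows", "body": {"increments": [{"slide": [0,0,0.3],"angular": [0,0,0],"claw": -1},{"slide": [0,0,0],"angular": [0,0,0],"claw": -1}]}}

```text
time: 11.8
ee_pos: [0.5004, 0.137, 0.0864]
tcp_rot: [180.0, -0.0, 77.7]
wrist_force: [-0.4, -0.2, 5.5]
opening: -0.0002
grasp_force: 3.0
```

>>> {"method": "play_rows", "body": {"increments": [{"slide": [0,0,0.2],"angular": [0,0,0],"claw": -1},{"slide": [0,0,0],"angular": [0,0,0],"claw": -1}]}}

```text
time: 12.0
ee_pos: [0.5004, 0.137, 0.0864]
tcp_rot: [179.9, -0.0, 77.7]
wrist_force: [-1.3, -1.3, 7.8]
opening: 0.0002
grasp_force: 3.6
```

```bash
python3 - <<'E'
from workcell import bot
import cv2
cv2.imwrite("pics/L1.png",bot.camera("scene")[...,::-1]);cv2.imwrite("pics/L1s.png",bot.camera("side")[...,::-1])
E
```

>>> {"method": "play_rows", "body": {"increments": [{"slide": [0,0,-5],"angular": [0,0,0],"claw": -1},{"slide": [0,0,-15],"angular": [0,0,0],"claw": -1},{"slide": [-30,0,-5],"angular": [0,0,0],"claw": -1},{"slide": [-45,0,0],"angular": [0,0,0],"claw": -1},{"slide": [-45,0,0],"angular": [0,0,0],"claw": -1},{"slide": [-45,0,0],"angular": [0,0,0],"claw": -1},{"slide": [-30,0,0],"angular": [0,0,0],"claw": -1},{"slide": [-11,0,4],"angular": [0,0,0],"claw": -1}]}}

```text
time: 12.9
ee_pos: [0.4563, -0.0665, 0.108]
tcp_rot: [179.9, 0.0, 77.6]
wrist_force: [0.8, 1.2, 0.2]
opening: -0.0001
grasp_force: 0.0
```

>>> {"method": "play_rows", "body": {"increments": [{"slide": [0,0,6],"angular": [0,0,0],"claw": -1},{"slide": [0,0,3],"angular": [0,0,0],"claw": -1},{"slide": [0,0,1],"angular": [0,0,0],"claw": -1},{"slide": [0,0,0.5],"angular": [0,0,0],"claw": -1}]}}

```text
time: 13.3
ee_pos: [0.4565, -0.0632, 0.0959]
tcp_rot: [-180.0, -0.0, 77.8]
wrist_force: [0.4, 0.2, 0.9]
opening: -0.0001
grasp_force: 0.0
```

>>> {"method": "play_rows", "body": {"increments": [{"slide": [0,0,0.5],"angular": [0,0,0],"claw": -1},{"slide": [0,0,0.5],"angular": [0,0,0],"claw": -1},{"slide": [0,0,0.5],"angular": [0,0,0],"claw": -1},{"slide": [0,0,0.5],"angular": [0,0,0],"claw": -1},{"slide": [0,0,0.5],"angular": [0,0,0],"claw": -1},{"slide": [0,0,0.5],"angular": [0,0,0],"claw": -1},{"slide": [0,0,0.5],"angular": [0,0,0],"claw": -1},{"slide": [0,0,0.5],"angular": [0,0,0],"claw": -1}]}}

```text
time: 14.1
ee_pos: [0.4564, -0.0643, 0.0921]
tcp_rot: [180.0, 0.0, 77.7]
wrist_force: [-0.6, 1.5, 0.2]
opening: -0.0001
grasp_force: 0.0
```

>>> {"method": "play_rows", "body": {"increments": [{"slide": [0,0,0.5],"angular": [0,0,0],"claw": -1},{"slide": [0,0,0.5],"angular": [0,0,0],"claw": -1},{"slide": [0,0,0.5],"angular": [0,0,0],"claw": -1},{"slide": [0,0,0.5],"angular": [0,0,0],"claw": -1},{"slide": [0,0,0.5],"angular": [0,0,0],"claw": -1},{"slide": [0,0,0.5],"angular": [0,0,0],"claw": -1},{"slide": [0,0,0.5],"angular": [0,0,0],"claw": -1},{"slide": [0,0,0.5],"angular": [0,0,0],"claw": -1}]}}

```text
time: 14.9
ee_pos: [0.4564, -0.0643, 0.0881]
tcp_rot: [180.0, 0.0, 77.7]
wrist_force: [0.9, -1.1, 0.6]
opening: -0.0002
grasp_force: 0.2
```

>>> {"method": "play_rows", "body": {"increments": [{"slide": [0,0,0.5],"angular": [0,0,0],"claw": -1},{"slide": [0,0,0.5],"angular": [0,0,0],"claw": -1},{"slide": [0,0,0.5],"angular": [0,0,0],"claw": -1},{"slide": [0,0,0.5],"angular": [0,0,0],"claw": -1}]}}

```text
time: 15.3
ee_pos: [0.4565, -0.0643, 0.0863]
tcp_rot: [180.0, 0.0, 77.7]
wrist_force: [-1.3, 0.2, 4.9]
opening: 0.0003
grasp_force: 2.5
```

>>> {"method": "play_rows", "body": {"increments": [{"slide": [0,0,0.3],"angular": [0,0,0],"claw": -1},{"slide": [0,0,0.1],"angular": [0,0,0],"claw": -1},{"slide": [0,0,0],"angular": [0,0,0],"claw": -1}]}}

```text
time: 15.6
ee_pos: [0.4566, -0.0643, 0.0863]
tcp_rot: [180.0, 0.0, 77.7]
wrist_force: [-1.1, -0.8, 4.5]
opening: -0.0002
grasp_force: 2.6
```

```bash
python3 - <<'E'
from workcell import bot
import cv2
cv2.imwrite("pics/R1.png",bot.camera("scene")[...,::-1]);cv2.imwrite("pics/R1s.png",bot.camera("side")[...,::-1])
b=[cv2.resize(cv2.imread(f"pics/{n}.png")[y:y+h,x:x+w],(400,290),interpolation=2) for n,x,y,w,h in(("L1s",230,195,132,96),("R1s",230,195,132,96),("L1",295,220,132,96),("R1",295,220,132,96))]
cv2.imwrite("pics/rock.png",cv2.vconcat([cv2.hconcat(b[:2]),cv2.hconcat(b[2:])]))
E
```

```text
(no output)
```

View pics/rock.png

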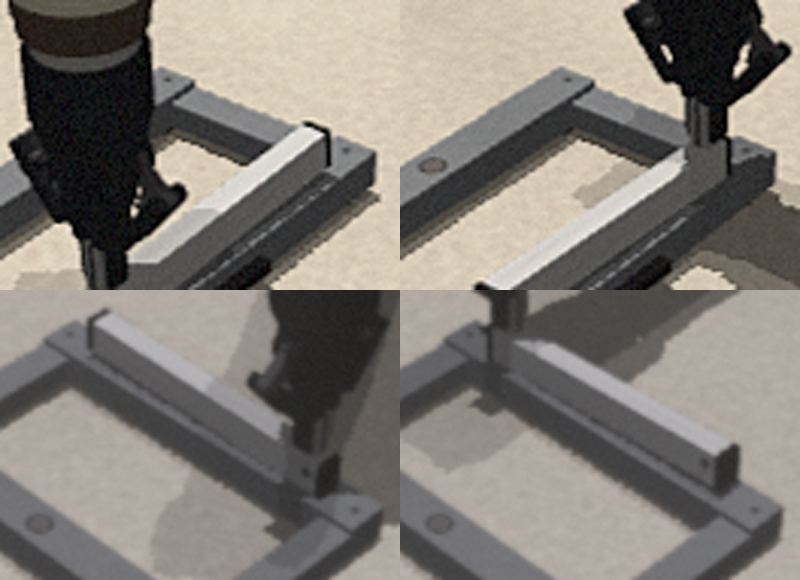

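The bar clearly rocks: with the left end pressed the right end is up, and with the right end pressed the left is up. The near rail therefore has the proud rivet. I'll firm up the right press a little, then lift the bar off.

>>> {"method": "play_rows", "body": {"increments": [{"slide": [0,0,0.3],"angular": [0,0,0],"claw": -1},{"slide": [0,0,0],"angular": [0,0,0],"claw": -1}]}}

```text
time: 15.9
ee_pos: [0.4567, -0.0643, 0.0862]
tcp_rot: [179.9, 0.0, 77.7]
wrist_force: [-1.8, -1.1, 6.4]
opening: -0.0001
grasp_force: 3.6
```

>>> {"method": "play_rows", "body": {"increments": [{"slide": [0,0,-5],"angular": [0,0,0],"claw": -1},{"slide": [0,0,-18],"angular": [0,0,0],"claw": -1},{"slide": [20,0,-14],"angular": [0,0,0],"claw": 0.1},{"slide": [35,0,0],"angular": [0,0,0],"claw": 0.1},{"slide": [33,0,0],"angular": [0,0,0],"claw": 0.1},{"slide": [15,0,0],"angular": [0,0,0],"claw": 0.1},{"slide": [0,0,0],"angular": [0,0,0],"claw": 0.1}]}}

```text
time: 16.6
ee_pos: [0.4784, 0.038, 0.1223]
tcp_rot: [-180.0, -0.0, 77.9]
wrist_force: [0.1, -0.1, 0.4]
opening: 0.0472
grasp_force: 0.0
```

>>> {"method": "play_rows", "body": {"increments": [{"slide": [-1.5,0,12],"angular": [0,0,0],"claw": 0.1},{"slide": [0,0,18],"angular": [0,0,0],"claw": 0.1},{"slide": [0,0,14],"angular": [0,0,0],"claw": 0.1},{"slide": [0,0,6],"angular": [0,0,0],"claw": 0.1},{"slide": [0,0,2],"angular": [0,0,0],"claw": 0.1},{"slide": [0,0,0],"angular": [0,0,0],"claw": -1},{"slide": [0,0,0],"angular": [0,0,0],"claw": -1},{"slide": [0,0,0],"angular": [0,0,0],"claw": -1}], "squeeze": 40}}

```text
time: 17.4
ee_pos: [0.4784, 0.0349, 0.0712]
tcp_rot: [179.9, -0.0, 77.7]
wrist_force: [-0.2, -0.9, 0.8]
opening: 0.0193
grasp_force: 41.3
```

>>> {"method": "play_rows", "body": {"increments": [{"slide": [0,0,0],"angular": [0,0,0],"claw": -1}]}}

```text
time: 17.5
ee_pos: [0.4784, 0.0349, 0.0711]
tcp_rot: [179.9, -0.0, 77.7]
wrist_force: [-0.1, -2.0, 2.7]
opening: 0.019
grasp_force: 41.5
```

>>> {"method": "play_rows", "body": {"increments": [{"slide": [0,0,-5],"angular": [0,0,0],"claw": -1},{"slide": [0,0,-15],"angular": [0,0,0],"claw": -1},{"slide": [0,-12,-15],"angular": [0,0,0],"claw": -1},{"slide": [0,-25,0],"angular": [0,0,0],"claw": -1},{"slide": [0,-28,0],"angular": [0,0,0],"claw": -1},{"slide": [0,-20,0],"angular": [0,-1,0],"claw": -1},{"slide": [0,-5,10],"angular": [0,-0.9,0],"claw": -1},{"slide": [0,0,20],"angular": [0,0,0],"claw": -1}]}}

```text
time: 18.3
ee_pos: [0.3909, 0.0537, 0.0768]
tcp_rot: [179.8, 1.9, 77.8]
wrist_force: [0.1, 0.4, -2.2]
opening: 0.0191
grasp_force: 41.0
```

>>> {"method": "play_rows", "body": {"increments": [{"slide": [0,0,22],"angular": [0,0,0],"claw": -1},{"slide": [0,0,12],"angular": [0,0,0],"claw": -1},{"slide": [0,0,5],"angular": [0,0,0],"claw": -1},{"slide": [0,0,2],"angular": [0,0,0],"claw": -1},{"slide": [0,0,1],"angular": [0,0,0],"claw": -1},{"slide": [0,0,0],"angular": [0,0,0],"claw": -1}]}}

```text
time: 18.9
ee_pos: [0.39, 0.0519, 0.0343]
tcp_rot: [179.9, 1.9, 77.7]
wrist_force: [-2.0, -1.5, 2.0]
opening: 0.0192
grasp_force: 41.4
```

>>> {"method": "play_rows", "body": {"increments": [{"slide": [0,0,0.5],"angular": [0,0,0],"claw": -1},{"slide": [0,0,0.5],"angular": [0,0,0],"claw": -1},{"slide": [0,0,0.5],"angular": [0,0,0],"claw": -1},{"slide": [0,0,0],"angular": [0,0,0],"claw": -1}]}}

```text
time: 19.3
ee_pos: [0.3898, 0.0518, 0.0321]
tcp_rot: [180.0, 1.9, 77.7]
wrist_force: [0.3, -2.3, 0.7]
opening: 0.0192
grasp_force: 41.4
```

>>> {"method": "play_rows", "body": {"increments": [{"slide": [0,0,0],"angular": [0,0,0],"claw": -0.4},{"slide": [0,0,0],"angular": [0,0,0],"claw": 0},{"slide": [0,0,0],"angular": [0,0,0],"claw": 0},{"slide": [0,0,-8],"angular": [0,0,0],"claw": 0},{"slide": [0,0,-22],"angular": [0,0,0],"claw": 0},{"slide": [0,0,-25],"angular": [0,1.9,0],"claw": 0},{"slide": [0,20,-8],"angular": [0,0,0],"claw": -1},{"slide": [0,30,0],"angular": [0,0,0],"claw": -1}]}}

```text
time: 20.1
ee_pos: [0.4399, 0.0431, 0.0977]
tcp_rot: [179.8, -0.1, 77.8]
wrist_force: [-0.2, -0.3, 0.1]
opening: 0.0145
grasp_force: 0.0
```

>>> {"method": "play_rows", "body": {"increments": [{"slide": [0,26,0],"angular": [0,0,0],"claw": -1},{"slide": [-2,10,0],"angular": [0,0,0],"claw": -1},{"slide": [0,0,0],"angular": [6,-6,0],"claw": -1},{"slide": [0,0,0],"angular": [6,-6,0],"claw": -1},{"slide": [0,0,0],"angular": [0,0,0],"claw": -1}]}}

```text
time: 20.6
ee_pos: [0.4733, 0.0341, 0.0905]
tcp_rot: [-167.1, 12.2, 79.2]
wrist_force: [-0.4, 0.1, -0.9]
opening: -0.0002
grasp_force: 0.0
```

```bash
python3 - <<'E'
from h import *
from workcell import bot
o=bot.get_obs();R=Ro.from_euler("xyz",o["tcp_rot"],degrees=True).as_matrix()
p=o["ee_pos"]
for t in(5,7,9):
    c=p+R@np.array([.011,t/1e3,.019]);print(t,"corner",c.round(4),"to rivet(mm)",((np.array([.4781,.0372,.0402])-c)*1e3).round(1))
print(p.round(4),o["tcp_rot"].round(1),"world axes in tool",R.T.round(3).tolist(),o["time"],o["opening"])
i=bot.camera_info("wrist");im=bot.camera("wrist");cv2.imwrite("pics/w3.png",im[...,::-1])
for n,q in(("riv",np.array([.4781,.0372,.0402])),("corner",p+R@np.array([.011,.007,.019]))):print(n,proj(i,q).round(0))
E
```

```text
5 corner [0.4751 0.0404 0.069 ] to rivet(mm) [  3.   -3.2 -28.8]
7 corner [0.477  0.04   0.0685] to rivet(mm) [  1.1  -2.8 -28.3]
9 corner [0.4789 0.0395 0.0681] to rivet(mm) [ -0.8  -2.3 -27.9]
[0.4733 0.0341 0.0905] [-167.1   12.2   79.2] world axes in tool [[0.182, 0.96, -0.212], [0.949, -0.228, -0.218], [-0.258, -0.162, -0.953]] 20.6 -0.00015672099685015928
riv [346. 253.]
corner [333. 281.]
```

View pics/w3.png

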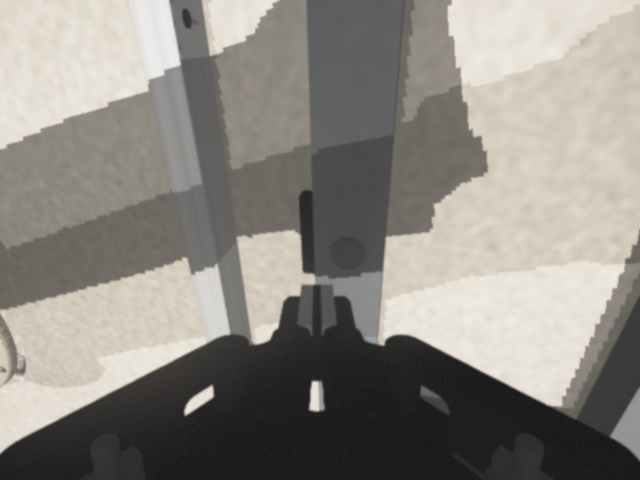

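The wrist view shows the rivet at (348,253), where predicted, the pad tips at (300–333,285) just short of it, and the bar safely on the bench at left. I'll ease the sideways tilt and work out the approach.

```bash
python3 - <<'E'
from h import *
from workcell import bot
o=bot.get_obs();R=Ro.from_euler("xyz",o["tcp_rot"],degrees=True).as_matrix()@Ro.from_rotvec([-6,0,0],degrees=True).as_matrix()
p=o["ee_pos"]
c=p+R@np.array([.011,.004,.019]);g=np.array([.4781,.0372,.0402])
print("touch TCP z",(p+g-c)[2].round(4)+.0,"lowest corner",(p+R@np.array([.011,.007,.019])-c).round(4))
print("lateral slide (tool mm)",(R.T@np.array([*(g-c)[:2],0])*1e3).round(1),"down",((c-g)[2]*1e3).round(1),"unit down",(R.T@[0,0,-1]).round(3), "rows 0.5mm")
E
```

```text
touch TCP z 0.0614 lowest corner [ 0.0029 -0.0006 -0.0003]
lateral slide (tool mm) [-2.7  2.3  0.3] down 30.7 unit down [0.208 0.112 0.972] rows 0.5mm
```

>>> {"method": "play_rows", "body": {"increments": [{"slide": [0,0,0],"angular": [-6,0,0],"claw": -1},{"slide": [-2.7,2.3,0.3],"angular": [0,0,0],"claw": -1},{"slide": [2.1,1.1,9.7],"angular": [0,0,0],"claw": -1},{"slide": [1.9,1,8.7],"angular": [0,0,0],"claw": -1},{"slide": [1,0.6,4.9],"angular": [0,0,0],"claw": -1},{"slide": [0.4,0.2,1.9],"angular": [0,0,0],"claw": -1},{"slide": [0,0,0],"angular": [0,0,0],"claw": -1}]}}

```text
time: 21.35
ee_pos: [0.4753, 0.0302, 0.0685]
tcp_rot: [-173.8, 11.9, 79.0]
wrist_force: [-0.2, -1.1, -0.1]
opening: 0.0004
grasp_force: 0.0
```

```bash
cat > c.py <<'E'
from h import *
from workcell import bot
o=bot.get_obs();R=Ro.from_euler("xyz",o["tcp_rot"],degrees=True).as_matrix();p=o["ee_pos"]
c=p+R@np.array([.011,.004,.019]);g=np.array([.4781,.0372,.0402])
print(p.round(4),o["tcp_rot"].round(1),"lat",(R.T@np.array([*(g-c)[:2],0])*1e3).round(1),"down",((c-g)[2]*1e3).round(2),(R.T@[0,0,-1]).round(3),"low",(p+R@np.array([.011,.007,.019])).round(4),"F",o["wrist_force"].round(1),o["time"])
E
python3 c.py
```

```text
[0.4753 0.0302 0.0685] [-173.8   11.9   79. ] lat [ 0.7 -0.5 -0.1] down 7.16 [0.207 0.106 0.973] low [0.4814 0.0358 0.047 ] F [-0.2 -1.1 -0.1] 21.35
```

>>> {"method": "play_rows", "body": {"increments": [{"slide": [0.8,0.2,1.9],"angular": [0,0,0],"claw": -1},{"slide": [0.5,-0.2,1.5],"angular": [0,0,0],"claw": -1},{"slide": [0.2,0.1,1],"angular": [0,0,0],"claw": -1},{"slide": [0.1,0,0.5],"angular": [0,0,0],"claw": -1},{"slide": [0.1,0.1,0.5],"angular": [0,0,0],"claw": -1},{"slide": [0.1,0,0.5],"angular": [0,0,0],"claw": -1},{"slide": [0.1,0.1,0.5],"angular": [0,0,0],"claw": -1}]}}

```text
time: 22.05
ee_pos: [0.4751, 0.0309, 0.0624]
tcp_rot: [-173.8, 11.9, 79.0]
wrist_force: [-0.0, -0.2, -0.9]
opening: -0.0004
grasp_force: 0.0
```

>>> {"method": "play_rows", "body": {"increments": [{"slide": [0.1,0.1,0.5],"angular": [0,0,0],"claw": -1},{"slide": [0.1,0,0.5],"angular": [0,0,0],"claw": -1},{"slide": [0.1,0.1,0.5],"angular": [0,0,0],"claw": -1}]}}

```text
time: 22.35
ee_pos: [0.4752, 0.0308, 0.0609]
tcp_rot: [-173.8, 11.9, 79.0]
wrist_force: [0.4, 0.1, 1.9]
opening: 0.0002
grasp_force: 1.2
```

>>> {"method": "play_rows", "body": {"increments": [{"slide": [0.1,0,0.5],"angular": [0,0,0],"claw": -1},{"slide": [0.1,0.1,0.5],"angular": [0,0,0],"claw": -1},{"slide": [0.1,0,0.5],"angular": [0,0,0],"claw": -1}]}}

```text
time: 22.65
ee_pos: [0.4753, 0.0308, 0.0604]
tcp_rot: [-173.9, 11.9, 79.0]
wrist_force: [-3.3, 0.8, 12.2]
opening: -0.0
grasp_force: 6.5
```

>>> {"method": "play_rows", "body": {"increments": [{"slide": [0.1,0.1,0.5],"angular": [0,0,0],"claw": -1},{"slide": [0.1,0,0.5],"angular": [0,0,0],"claw": -1},{"slide": [0.1,0.1,0.5],"angular": [0,0,0],"claw": -1}]}}

```text
time: 22.95
ee_pos: [0.4754, 0.0308, 0.0594]
tcp_rot: [-173.9, 11.9, 79.0]
wrist_force: [-3.5, 1.6, 14.9]
opening: -0.0001
grasp_force: 7.5
```

>>> {"method": "play_rows", "body": {"increments": [{"slide": [0.1,0.1,0.5],"angular": [0,0,0],"claw": -1},{"slide": [0.1,0,0.5],"angular": [0,0,0],"claw": -1},{"slide": [0.1,0.1,0.5],"angular": [0,0,0],"claw": -1},{"slide": [0.1,0,0.5],"angular": [0,0,0],"claw": -1}]}}

```text
time: 23.35
ee_pos: [0.4753, 0.0308, 0.0574]
tcp_rot: [-173.9, 11.9, 79.0]
wrist_force: [-4.3, 0.7, 14.6]
opening: 0.0005
grasp_force: 7.5
```

>>> {"method": "play_rows", "body": {"increments": [{"slide": [0.1,0.1,0.5],"angular": [0,0,0],"claw": -1},{"slide": [0.1,0,0.5],"angular": [0,0,0],"claw": -1}]}}

```text
time: 23.55
ee_pos: [0.4754, 0.0308, 0.0564]
tcp_rot: [-173.9, 11.9, 79.0]
wrist_force: [-4.0, 1.8, 14.7]
opening: 0.0002
grasp_force: 7.5
```

>>> {"method": "play_rows", "body": {"increments": [{"slide": [0.1,0.1,0.5],"angular": [0,0,0],"claw": -1},{"slide": [0.1,0,0.4],"angular": [0,0,0],"claw": -1}]}}

```text
time: 23.75
ee_pos: [0.4754, 0.0308, 0.0558]
tcp_rot: [-173.9, 11.9, 79.0]
wrist_force: [-5.5, 1.9, 21.1]
opening: -0.0002
grasp_force: 10.4
```

>>> {"method": "play_rows", "body": {"increments": [{"slide": [0.1,0.1,0.4],"angular": [0,0,0],"claw": -1},{"slide": [0,0,0],"angular": [0,0,0],"claw": -1}]}}

```text
time: 23.95
ee_pos: [0.4754, 0.0308, 0.0558]
tcp_rot: [-173.9, 11.9, 79.0]
wrist_force: [-7.0, 0.2, 22.3]
opening: -0.0001
grasp_force: 10.8
```

>>> {"method": "play_rows", "body": {"increments": [{"slide": [-1,-0.5,-5],"angular": [0,0,0],"claw": -1},{"slide": [-4,-2,-20],"angular": [0,0,0],"claw": -1},{"slide": [-3,-1.5,-15],"angular": [0,0,0],"claw": 0},{"slide": [0,0,0],"angular": [0,0,0],"claw": 0}]}}

```text
time: 24.35
ee_pos: [0.4767, 0.0313, 0.0964]
tcp_rot: [-174.0, 11.8, 79.0]
wrist_force: [0.3, 1.5, 0.2]
opening: 0.0281
grasp_force: 0.0
```

```bash
python3 - <<'E'
from h import *
from workcell import bot
o=bot.get_obs();R=Ro.from_euler("xyz",o["tcp_rot"],degrees=True);T=Ro.from_euler("xyz",[180,0,77.7],degrees=True)
v=(R.inv()*T).as_rotvec(degrees=True);print(o["ee_pos"].round(4),o["tcp_rot"].round(1),"turn",v.round(2))
rows([*o["ee_pos"]],77.7,[.3902,.0538,.095],77.7,4,0)
E
```

```text
[0.4767 0.0313 0.0964] [-174.    11.8   79. ] turn [-5.84 11.9   0.65]
[{"slide": [0.9, -22.3, 0.3], "angular": [0, 0, -0.0], "claw": 0}, {"slide": [0.9, -22.3, 0.3], "angular": [0, 0, -0.0], "claw": 0}, {"slide": [0.9, -22.3, 0.3], "angular": [0, 0, -0.0], "claw": 0}, {"slide": [0.9, -22.3, 0.3], "angular": [0, 0, -0.0], "claw": 0}]
```

>>> {"method": "play_rows", "body": {"increments": [{"slide": [0,0,0],"angular": [-2.9,6,0.3],"claw": 0.1},{"slide": [0,0,0],"angular": [-2.9,5.9,0.3],"claw": 0.1},{"slide": [0.9,-18,0],"angular": [0,0,0],"claw": 0.1},{"slide": [0.9,-28,0],"angular": [0,0,0],"claw": 0.1},{"slide": [0.9,-28,0],"angular": [0,0,0],"claw": 0.1},{"slide": [0.9,-15,0],"angular": [0,0,0],"claw": 0.1},{"slide": [0,0,0],"angular": [0,0,0],"claw": 0.1}]}}

```text
time: 25.05
ee_pos: [0.3881, 0.0538, 0.0942]
tcp_rot: [-179.8, 0.1, 77.8]
wrist_force: [-0.6, -0.2, 0.2]
opening: 0.0469
grasp_force: 0.0
```

```bash
python3 - <<'E'
from h import *
from workcell import bot
i=bot.camera_info("wrist");o=bot.get_obs();im=bot.camera("wrist");cv2.imwrite("pics/w4.png",im[...,::-1])
print(o["ee_pos"].round(4),o["tcp_rot"].round(2),o["time"],o["opening"])
E
```

```text
[0.3881 0.0538 0.0942] [-1.7977e+02  6.0000e-02  7.7780e+01] 25.05 0.046947546538892264
```

View pics/w4.png

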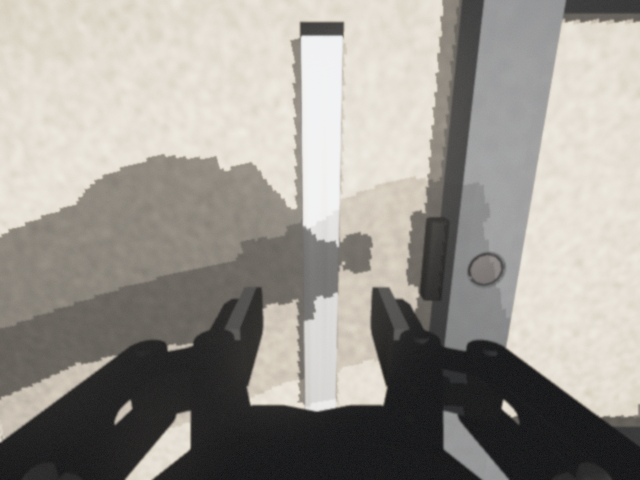

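The rivet at (486,270) now sits down in its recess with the ring visible. The bar is level between the jaws, its far end at (301–344,23).

```bash
python3 - <<'E'
from h import *
from workcell import bot
i=bot.camera_info("wrist");o=bot.get_obs()
e=(plane(i,(301,23),.03)+plane(i,(344,23),.03))/2;m=(plane(i,(303,200),.03)+plane(i,(341,200),.03))/2
v=(e-m)[:2];v/=np.linalg.norm(v);mid=e[:2]-.12*v;print("yaw",np.degrees(np.arctan2(v[1],v[0])).round(2),"mid",mid.round(4),"rivet",plane(i,(486,269),.036).round(4))
go([*mid,.0295],77.8,6,.1)
E
```

```text
yaw 77.89 mid [0.3921 0.0548] rivet [0.4794 0.0357 0.036 ]
at [0.3892 0.0537 0.0944] [-1.7981e+02  6.0000e-02  7.7780e+01] F [-0.14 -0.38  1.  ] t 25.1
[{"slide": [0.3, 0.4, 10.8], "angular": [0, 0, -0.0], "claw": 0.1}, {"slide": [0.3, 0.4, 10.8], "angular": [0, 0, -0.0], "claw": 0.1}, {"slide": [0.3, 0.4, 10.8], "angular": [0, 0, -0.0], "claw": 0.1}, {"slide": [0.3, 0.4, 10.8], "angular": [0, 0, -0.0], "claw": 0.1}, {"slide": [0.3, 0.4, 10.8], "angular": [0, 0, -0.0], "claw": 0.1}, {"slide": [0.3, 0.4, 10.8], "angular": [0, 0, -0.0], "claw": 0.1}]
```

>>> {"method": "play_rows", "body": {"increments": [{"slide": [1,0,12],"angular": [0,0,0],"claw": 0.1},{"slide": [1,0,20],"angular": [0,0,0],"claw": 0.1},{"slide": [0,0,18],"angular": [0,0,0],"claw": 0.1},{"slide": [0,0,10],"angular": [0,0,0],"claw": 0.1},{"slide": [0,0,5],"angular": [0,0,0],"claw": 0.1},{"slide": [0,0,0],"angular": [0,0,0],"claw": -1},{"slide": [0,0,0],"angular": [0,0,0],"claw": -1},{"slide": [0,0,0],"angular": [0,0,0],"claw": -1}], "squeeze": 40}}

```text
time: 25.9
ee_pos: [0.39, 0.0556, 0.0303]
tcp_rot: [-179.8, 0.0, 77.7]
wrist_force: [0.4, -0.2, -2.2]
opening: 0.019
grasp_force: 39.3
```

>>> {"method": "play_rows", "body": {"increments": [{"slide": [0,0,0],"angular": [0,0,0],"claw": -1},{"slide": [0,0,0],"angular": [0,0,0],"claw": -1}]}}

```text
time: 26.1
ee_pos: [0.3899, 0.0556, 0.0302]
tcp_rot: [-179.8, 0.0, 77.7]
wrist_force: [-0.1, -0.1, 3.4]
opening: 0.0189
grasp_force: 39.9
```

>>> {"method": "play_rows", "body": {"increments": [{"slide": [0,0,-10],"angular": [0,0,0],"claw": -1},{"slide": [0,0,-28],"angular": [0,0,0],"claw": -1},{"slide": [0,5,-25],"angular": [0,0,0],"claw": -1},{"slide": [0,25,0],"angular": [0,0,0],"claw": -1},{"slide": [0,30,0],"angular": [0,0,0],"claw": -1},{"slide": [0,22,0],"angular": [0,0,0],"claw": -1},{"slide": [0,8,8],"angular": [0,0,0],"claw": -1},{"slide": [0,0,8],"angular": [0,0,0],"claw": -1}]}}

```text
time: 26.9
ee_pos: [0.4779, 0.0363, 0.0757]
tcp_rot: [-179.7, 0.1, 77.7]
wrist_force: [-1.1, -0.1, -2.5]
opening: 0.0193
grasp_force: 39.7
```

>>> {"method": "play_rows", "body": {"increments": [{"slide": [0,0,3],"angular": [0,0,0],"claw": -1},{"slide": [0,0,1.5],"angular": [0,0,0],"claw": -1},{"slide": [0,0,0.5],"angular": [0,0,0],"claw": -1},{"slide": [0,0,0.5],"angular": [0,0,0],"claw": -1}]}}

```text
time: 27.3
ee_pos: [0.4774, 0.0366, 0.0712]
tcp_rot: [-179.8, 0.1, 77.8]
wrist_force: [0.2, -1.2, -2.0]
opening: 0.0192
grasp_force: 39.6
```

>>> {"method": "play_rows", "body": {"increments": [{"slide": [0,0.2,0.5],"angular": [0,0,0],"claw": -1},{"slide": [0,0.2,0.5],"angular": [0,0,0],"claw": -1},{"slide": [0,0,0.5],"angular": [0,0,0],"claw": -1},{"slide": [0,0,0.5],"angular": [0,0,0],"claw": -1},{"slide": [0,0,0.5],"angular": [0,0,0],"claw": -1},{"slide": [0,0,0.5],"angular": [0,0,0],"claw": -1}]}}

```text
time: 27.9
ee_pos: [0.478, 0.0363, 0.0678]
tcp_rot: [-179.8, 0.1, 77.7]
wrist_force: [1.2, -0.1, -2.2]
opening: 0.019
grasp_force: 39.6
```

>>> {"method": "play_rows", "body": {"increments": [{"slide": [0,0,0.4],"angular": [0,0,0],"claw": -1},{"slide": [0,0,0.4],"angular": [0,0,0],"claw": -1}]}}

```text
time: 28.1
ee_pos: [0.478, 0.0363, 0.067]
tcp_rot: [-179.8, 0.1, 77.7]
wrist_force: [0.5, 0.6, -2.8]
opening: 0.019
grasp_force: 39.6
```

>>> {"method": "play_rows", "body": {"increments": [{"slide": [0,0,0.4],"angular": [0,0,0],"claw": -1},{"slide": [0,0,0.3],"angular": [0,0,0],"claw": -1}]}}

```text
time: 28.3
ee_pos: [0.478, 0.0363, 0.0669]
tcp_rot: [-179.8, 0.1, 77.7]
wrist_force: [-4.0, -0.3, 7.4]
opening: 0.019
grasp_force: 40.8
```

>>> {"method": "play_rows", "body": {"increments": [{"slide": [0,0,-0.5],"angular": [0,0,0],"claw": -0.4},{"slide": [0,0,0],"angular": [0,0,0],"claw": -0.1},{"slide": [0,0,0],"angular": [0,0,0],"claw": 0},{"slide": [0,0,-8],"angular": [0,0,0],"claw": 0},{"slide": [0,0,-20],"angular": [0,0,0],"claw": 0},{"slide": [0,0,-20],"angular": [0,0,0],"claw": 0},{"slide": [40,0,0],"angular": [0,0,0],"claw": -1},{"slide": [42,0,0],"angular": [0,0,0],"claw": -1}]}}

```text
time: 29.1
ee_pos: [0.4965, 0.1168, 0.1164]
tcp_rot: [-179.9, 0.0, 77.6]
wrist_force: [0.8, -0.5, 0.4]
opening: 0.0145
grasp_force: 0.0
```

>>> {"method": "play_rows", "body": {"increments": [{"slide": [20,0,0],"angular": [0,0,0],"claw": -1},{"slide": [0,0,8],"angular": [0,0,0],"claw": -1},{"slide": [0,0,8],"angular": [0,0,0],"claw": -1},{"slide": [0,0,5],"angular": [0,0,0],"claw": -1},{"slide": [0,0,2],"angular": [0,0,0],"claw": -1},{"slide": [0,0,1],"angular": [0,0,0],"claw": -1},{"slide": [0,0,0.5],"angular": [0,0,0],"claw": -1},{"slide": [0,0,0.5],"angular": [0,0,0],"claw": -1}]}}

```text
time: 29.9
ee_pos: [0.4999, 0.1358, 0.09]
tcp_rot: [-179.8, 0.1, 77.7]
wrist_force: [-0.4, -0.2, -0.1]
opening: -0.0002
grasp_force: 0.0
```

>>> {"method": "play_rows", "body": {"increments": [{"slide": [0,0,0.5],"angular": [0,0,0],"claw": -1},{"slide": [0,0,0.5],"angular": [0,0,0],"claw": -1},{"slide": [0,0,0.5],"angular": [0,0,0],"claw": -1},{"slide": [0,0,0.5],"angular": [0,0,0],"claw": -1},{"slide": [0,0,0.5],"angular": [0,0,0],"claw": -1},{"slide": [0,0,0.5],"angular": [0,0,0],"claw": -1}]}}

```text
time: 30.5
ee_pos: [0.4998, 0.136, 0.0866]
tcp_rot: [-179.8, 0.1, 77.7]
wrist_force: [-0.2, 0.0, -0.0]
opening: -0.0003
grasp_force: 0.0
```

>>> {"method": "play_rows", "body": {"increments": [{"slide": [0,0,0.5],"angular": [0,0,0],"claw": -1},{"slide": [0,0,0.5],"angular": [0,0,0],"claw": -1}]}}

```text
time: 30.7
ee_pos: [0.4998, 0.136, 0.0857]
tcp_rot: [-179.8, 0.1, 77.7]
wrist_force: [0.2, 0.4, 5.7]
opening: -0.0002
grasp_force: 3.0
```

Contact at 0.0857 (bar top as predicted). Firm up slightly, then go to the right end.

>>> {"method": "play_rows", "body": {"increments": [{"slide": [0,0,0.3],"angular": [0,0,0],"claw": -1},{"slide": [0,0,0],"angular": [0,0,0],"claw": -1},{"slide": [0,0,0],"angular": [0,0,0],"claw": -1}]}}

```text
time: 31.0
ee_pos: [0.4998, 0.136, 0.0857]
tcp_rot: [-179.8, 0.1, 77.7]
wrist_force: [-1.6, -0.9, 5.3]
opening: -0.0001
grasp_force: 2.2
```

>>> {"method": "play_rows", "body": {"increments": [{"slide": [0,0,-5],"angular": [0,0,0],"claw": -1},{"slide": [0,0,-15],"angular": [0,0,0],"claw": -1},{"slide": [-30,0,0],"angular": [0,0,0],"claw": -1},{"slide": [-45,0,0],"angular": [0,0,0],"claw": -1},{"slide": [-45,0,0],"angular": [0,0,0],"claw": -1},{"slide": [-45,0,0],"angular": [0,0,0],"claw": -1},{"slide": [-30,0,0],"angular": [0,0,0],"claw": -1},{"slide": [-9,0,4],"angular": [0,0,0],"claw": -1}]}}

```text
time: 31.8
ee_pos: [0.4565, -0.0657, 0.1032]
tcp_rot: [-179.9, 0.1, 77.6]
wrist_force: [0.1, 0.8, 0.3]
opening: 0.0001
grasp_force: 0.0
```

>>> {"method": "play_rows", "body": {"increments": [{"slide": [0,0,6],"angular": [0,0,0],"claw": -1},{"slide": [0,0,3],"angular": [0,0,0],"claw": -1},{"slide": [0,0,2],"angular": [0,0,0],"claw": -1},{"slide": [0,0,0.5],"angular": [0,0,0],"claw": -1}]}}

```text
time: 32.2
ee_pos: [0.4565, -0.0623, 0.0898]
tcp_rot: [-179.7, 0.1, 77.8]
wrist_force: [-0.9, 0.2, -0.1]
opening: 0.0001
grasp_force: 0.0
```

>>> {"method": "play_rows", "body": {"increments": [{"slide": [0,0,0.5],"angular": [0,0,0],"claw": -1},{"slide": [0,0,0.5],"angular": [0,0,0],"claw": -1},{"slide": [0,0,0.5],"angular": [0,0,0],"claw": -1},{"slide": [0,0,0.5],"angular": [0,0,0],"claw": -1},{"slide": [0,0,0.5],"angular": [0,0,0],"claw": -1},{"slide": [0,0,0.5],"angular": [0,0,0],"claw": -1}]}}

```text
time: 32.8
ee_pos: [0.4564, -0.0634, 0.0871]
tcp_rot: [-179.8, 0.1, 77.7]
wrist_force: [-0.2, -0.1, -0.4]
opening: -0.0003
grasp_force: 0.0
```

>>> {"method": "play_rows", "body": {"increments": [{"slide": [0,0,0.5],"angular": [0,0,0],"claw": -1},{"slide": [0,0,0.5],"angular": [0,0,0],"claw": -1}]}}

```text
time: 33.0
ee_pos: [0.4564, -0.0633, 0.0861]
tcp_rot: [-179.8, 0.1, 77.7]
wrist_force: [0.0, 1.0, -0.1]
opening: -0.0
grasp_force: 0.0
```

>>> {"method": "play_rows", "body": {"increments": [{"slide": [0,0,0.5],"angular": [0,0,0],"claw": -1},{"slide": [0,0,0.5],"angular": [0,0,0],"claw": -1}]}}

```text
time: 33.2
ee_pos: [0.4565, -0.0634, 0.0856]
tcp_rot: [-179.8, 0.1, 77.7]
wrist_force: [-1.7, -0.1, 8.8]
opening: -0.0001
grasp_force: 4.4
```

>>> {"method": "play_rows", "body": {"increments": [{"slide": [0,0,0],"angular": [0,0,0],"claw": -1},{"slide": [0,0,0],"angular": [0,0,0],"claw": -1}]}}

```text
time: 33.4
ee_pos: [0.4565, -0.0634, 0.0857]
tcp_rot: [-179.8, 0.1, 77.7]
wrist_force: [-1.7, -0.0, 5.6]
opening: 0.0
grasp_force: 2.5
```

>>> {"method": "play_rows", "body": {"increments": [{"slide": [0,0,-5],"angular": [0,0,0],"claw": -1},{"slide": [0,0,-20],"angular": [0,0,0],"claw": -1},{"slide": [0,0,-30],"angular": [0,0,0],"claw": -1},{"slide": [0,0,-30],"angular": [0,0,0],"claw": -1},{"slide": [0,0,-15],"angular": [0,0,0],"claw": -1},{"slide": [0,0,0],"angular": [0,0,0],"claw": -1},{"slide": [0,0,0],"angular": [0,0,0],"claw": -1}]}}

```text
time: 34.1
ee_pos: [0.4567, -0.0633, 0.1841]
tcp_rot: [-179.7, 0.1, 77.7]
wrist_force: [0.6, 0.2, -0.9]
opening: 0.0002
grasp_force: 0.0
```

```bash
python3 - <<'E'
from workcell import bot
o=bot.get_obs();print(o["ee_pos"].round(3),o["wrist_force"].round(1),o["time"])
print(bot.job_done())
E
```

```text
[ 0.457 -0.063  0.184] [ 0.6  0.2 -0.9] 34.1
the job is handed in; nothing more can be done
None
```

The bar rocked on the near rail, so I pressed that rivet home to its stop (about 22 N); pressed left then right again, the bar stayed flat (ends within 0.1 mm), I left it lying there, and I handed the job in at 34 s.

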